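Lock the sprung-up filter cap on the analyser deck

TASK

On the analyser's deck stand two identical filter holders with bayonet caps; one cap was left unlocked and stands sprung up, its bar handle in line with the long sides of its base plate. Push that cap down against its spring, turn it clockwise (seen from above) until its handle points at the two black index ribs on its base plate, and let it spring back up into its notch so that it stays locked. Leave the other cap, which is already locked, as it is.

Things in the scene. Friction and masses are not known exactly. Their poses are not given: they have to be found in the camera images.
- cap_grip (a point): Centre of the unlocked cap's white bar handle, on its turning axis, half-way up; x along the bar, y across, z up. Bar 60 long, 14 wide, 44 mm tall, on a round cap 61 mm across whose flat top is 22 mm below this point. Collar round the cap: 80 mm across, 42 high, on a fixed base plate 160 x 104 x 6 mm. Height above deck: 86 mm sprung up, 76 locked, 66 fully pushed. The two holders may swap places.
- cap_press (a joint): How far the unlocked cap is pushed down, m: 0 sprung up, 0.020 bottom stop. Spring: 3.5 N up at 0, rising evenly to 10.5 N at 0.020. It can turn between the unlocked and locked places only while pushed in by more than 0.016. Locked, it rests at 0.010, raised into its notch by the spring; let go between the two places, it stays caught at 0.016, not locked.
- cap_turn (a joint): Turn of that cap, rad, clockwise from above: 0 = handle along the long sides of the base plate (unlocked, play 0.14 either way), 1.05 (60 degrees) = handle pointing at the two black ribs, 18 mm high, on the base plate (locked; the notch takes the cap's lugs from 0.91 to 1.19). Stops at -0.14 and 1.19. It stays at the angle where it is left.
- spare_grip (a point): The same point on the other, identical cap, which is already locked: its handle points at its own black ribs, this point 76 mm above the deck. To be left alone.
Mind the look-alikes: they are no part of the job. What is shaped like the part that bears cap_grip but green or orange is not meant.

How it is judged:
By the outcome, as a careful person would: the job done as asked, in the order asked, and still so for the second after the job is handed in, with the robot touching nothing.
It also fails if it takes over 37 s, if anything falls off the work surface, if the arm or the gripper's body presses on something with over 40 N, if the wrist force passes 120 N, or if a joint passes its speed limit or range.

ROBOT

A 6-joint arm with a two-finger parallel gripper is mounted at the origin on the work surface. World frame = base frame: x ahead of the robot, y to its left, z up, the work surface at z = 0. Lengths are in m, angles in rad, forces in N, time in s.
With the tool pointing down it reaches from about 0.35 to 0.775 m from the base axis. Payload 5.5 kg.
Tool frame: the origin (TCP) lies between the finger pads; the fingertips stand env.nose_length ahead of it and the grasp point (between the pads) lies 8 mm behind it (env.nose_length is the distance from the TCP to the fingertips, in m); z points along the fingers, y is the direction in which the jaws open and shut (so a half turn about z gives the same grasp; the last joint's range is limited). The gripper opens to 85 mm and grips with 20 to 120 N. Pads are 22 mm wide; open, the fingers measure 114 mm over their backs; the gripper's body (76 mm by 85 mm) begins 54 mm behind the grasp point. The pads swing forward as they close: fully open they stand 13 mm farther back than shut.
Start: joints at [-0.14, 0.313, 0.046, 1.304, 0, 1.431], TCP at [0.575, -0, 0.242] pointing down, gripper open.
Joint ranges: [-2.76, 2.76], [-0.86, 1.69], [-1.03, 1.26], [-2.2, 2.34], [-1.47, 1.5], [-3.14, 3.14]. Speed limits (rad/s): [2.57, 2.57, 3.14, 3.14, 3.14, 3.14].

INTERFACE

Orientations are given as a unit quaternion [w, x, y, z].
In Python, from workcell import env gives the robot as it stands. The module is installed in compiled form; this text tells all that it offers.
- The arm moves only by the shell command python3 -m creep 'ROWS' [FORCE]. ROWS is a JSON object of lists of equal length, an entry for each row: "hand": the finger opening in mm, from 0 to 85.4; "delta_pos": the shift along the tool's x, y, z scaled (see below), a list of three; "turn": the turn about the tool's z scaled (see below). In form: {"hand": [hand, ...], "delta_pos": [[dx, dy, dz], ...], "turn": [turn, ...]}. A call has exactly 5 rows; each row shifts and turns the commanded pose from where the row before left it, along the tool's axes as they then stand; what a row does not reach is not made up. The controller multiplies each number of a shift by 0.8 m and each number of a turn by 5 degrees. A row lasts 1/12 s, in which the tool goes at most 41.7 mm and 7.16 degrees, less where a joint would pass 70% of its speed; a pose out of reach is approached as far as the arm can. A call with a number of a shift or a turn outside -1 to 1 is refused whole. A call with a gripper value outside its range is refused whole. The fingers move at their own pace and stop on an object; FORCE is the grip in N (left out, the last holds). Time passes only in rows, so rows that do not move let the fingers close, or fill a call up. It gives the time, the measured TCP pose, the force and the opening at its end, in the units of the state.
- env.get_state(): the state, without advancing time (a new reading comes with each control period).
- env.read_camera(name): name is "scene" or "side" or "wrist"; returns a dict with "pixels" (400x640x3 uint8, red, green, blue), "depth" (400x640 float32, m along the optical axis (not along the pixel's ray), 0 where there is no reading), "fx", "fy", "cx", "cy" (pixels), "D" ([k1, k2, p1, p2, k3] as OpenCV has them; the pictures are not rectified), "origin" and "orientation" of the camera in the world. Camera axes: x right, y down, z forward; pixel columns grow to the right and rows downward; lengths in m; the calibration is good to about 2 mm. A picture is of the moment at which its call begins.
- env.hand_in(): hands the job in, once; it reports no verdict.
Trained networks look in the newest picture that a camera, given by its name, has taken for a name from the list of things; names that differ only in an ending like _2 or _b are one class to them, and where a whole thing is asked for, a point or a joint stands for the part that bears it (a point fixed in the world has none). Each returns a list of dicts, best first, with "score" (0 to 1); they miss things now and then, are a little off and sometimes report something else, mostly with a low value. They report only what shows in the picture. A call takes as long as a camera call. They do not tell look-alikes from the thing itself.
- env.find_in(camera, target): "location" ([row, column] in pixels, amid what is visible of it).
- env.pinpoint(camera, target): "location" ([row, column] in pixels: a listed point, or the origin of a listed thing).
The state is a dict: "clock": time; "joint_pos": joint angles; "qvel": joint speeds; "tau": joint torques, N m; "tcp_pos": TCP position; "orientation": TCP orientation; "wrist_force": force on the tool from outside, world axes, zero at the start; "ft_torque": the same for the moment, N m; "finger_gap": finger opening in m.
Only numpy, scipy, OpenCV 4.12 (cv2) and the standard library are available. Lean on these libraries where they do the work, as an engineer would, in place of code of your own. Each camera call takes 0.05 s, during which the arm holds its last target.

## Working session

There is one attempt and no reset: what is moved stays moved. The work goes in short steps, Python scripts to look and compute and a shell command to move; the robot and the scene stay as the last step left them, time stands still between calls to the robot, and variables do not carry over. Pictures are saved under pics/ and viewed, and the job is handed in when it is done.

```bash
mkdir -p pics; cat > h.py <<'E'
import numpy as np, cv2
from workcell import env
from scipy.spatial.transform import Rotation as R
def rot(q): return R.from_quat([q[1],q[2],q[3],q[0]]).as_matrix()
def cam(n):
    c=env.read_camera(n); c['K']=np.array([[c['fx'],0,c['cx']],[0,c['fy'],c['cy']],[0,0,1.]]); return c
def cloud(c):
    h,w=c['depth'].shape
    v,u=np.mgrid[0:h,0:w]
    p=cv2.undistortPoints(np.stack([u,v],-1).reshape(-1,1,2).astype(float),c['K'],np.array(c['D'],float)).reshape(h,w,2)
    P=np.dstack([p,np.ones((h,w))])*c['depth'][...,None]
    return P@rot(c['orientation']).T+np.array(c['origin'])
def save(c,n): cv2.imwrite('pics/'+n+'.png',c['pixels'][...,::-1])
E
python3 - <<'E'
from h import *
print(env.get_state(), env.nose_length)
for n in ['scene','side','wrist']:
    c=cam(n); save(c,n+'0'); P=cloud(c); np.savez('/tmp/'+n+'0.npz',P=P,px=c['pixels'])
    print(n,c['origin'])
    for t in ['cap_grip','spare_grip']:
        for d in env.pinpoint(n,t)[:4]:
            r,k=map(int,np.round(d['location'])); 
            print(t,d, P[r,k] if 0<=r<400 and 0<=k<640 else '')
E
```

```text
{'clock': 0.0, 'joint_pos': array([-1.39589785e-01,  3.14014317e-01,  4.49629938e-02,  1.30359883e+00,
       -3.87502490e-06,  1.43115391e+00]), 'qvel': array([-0.00037197,  0.00066254, -0.00092805, -0.00186515, -0.00120986,
        0.00113544]), 'tau': array([-2.90074182e-03, -4.80629075e+01,  2.98531097e+01,  1.95313990e-02,
       -3.83516899e-04, -4.27451073e-05]), 'tcp_pos': array([5.74501631e-01, 6.51361312e-05, 2.41394402e-01]), 'orientation': array([-7.39093596e-04,  7.07087868e-01,  7.07125086e-01, -5.59384884e-04]), 'wrist_force': array([-0.15486627,  0.09946181,  0.64495715]), 'ft_torque': array([-0.03785058,  0.0080799 ,  0.00576885]), 'finger_gap': 0.08532504081135608} 0.011
scene [ 1.16466978 -0.17205695  0.77391508]
cap_grip {'location': [229.3, 477.0], 'score': 0.93} [0.74966322 0.29614278 0.08805994]
cap_grip {'location': [258.0, 312.7], 'score': 0.9} [ 0.71223562 -0.02960578  0.10287967]
cap_grip {'location': [137.3, 294.7], 'score': 0.89} [0.3860526  0.04017375 0.10913643]
cap_grip {'location': [169.5, 385.7], 'score': 0.86} [0.5412224  0.19698123 0.09239544]
spar
[... 187 characters left out ...]
9795821 -0.01874463  0.09813462]
cap_grip {'location': [237.9, 270.5], 'score': 0.97} [0.52358031 0.20932252 0.09154451]
cap_grip {'location': [227.3, 146.0], 'score': 0.77} [0.73070603 0.31082205 0.08965793]
cap_grip {'location': [224.0, 399.2], 'score': 0.71} [0.35511671 0.050301   0.0955628 ]
spare_grip {'location': [161.6, 388.9], 'score': 0.63} [ 0.481562   -0.16636622  0.08867958]
wrist [0.57542623 0.08290086 0.37513051]
cap_grip {'location': [148.6, 99.8], 'score': 0.9} [0.37652459 0.04221085 0.10765812]
cap_grip {'location': [210.2, 444.6], 'score': 0.87} [ 0.69741256 -0.01686078  0.10731594]
spare_grip {'location': [319.3, 248.7], 'score': 0.87} [ 0.49454312 -0.15445616  0.0973491 ]
```

View pics/scene0.png

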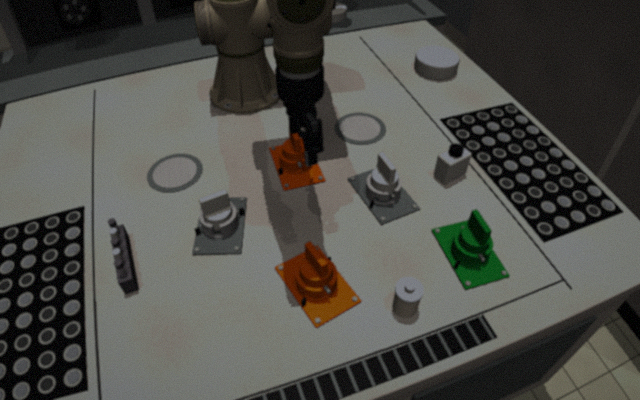

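View pics/side0.png

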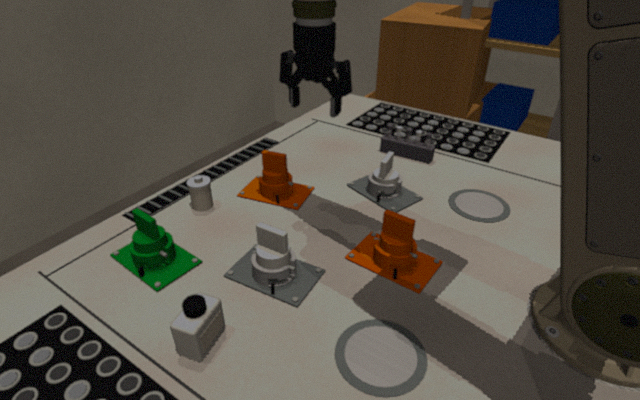

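View pics/wrist0.png

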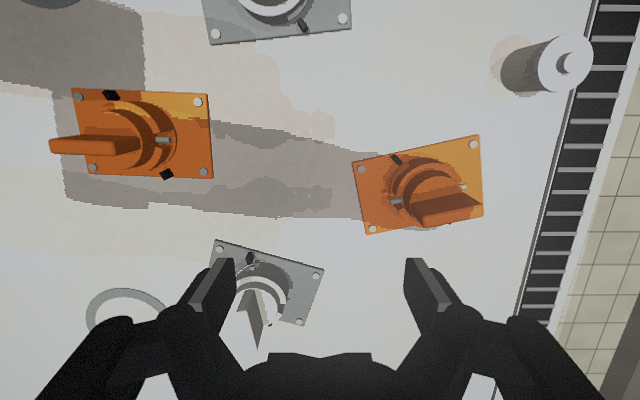

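The scene picture shows the two grey/white holders at px (385,190) and (217,222), with the coloured look-alikes around them. From its raised handle, the one at (385,190) looks unlocked. I'll measure both.

```bash
python3 - <<'E'
import numpy as np, cv2
for nm,cx,cy in [('A',.535,.203),('B',.49,-.162)]:
  for n in ['scene','side','wrist']:
    d=np.load(f'/tmp/{n}0.npz'); P=d['P']; px=d['px'].astype(int)
    m=(np.hypot(P[...,0]-cx,P[...,1]-cy)<.11)
    sat=px.max(-1)-px.min(-1)
    Q=P[m&(P[...,2]>.068)&(P[...,2]<.12)]
    if len(Q)<30: print(nm,n,'few');continue
    z=Q[:,2]; zt=np.percentile(z,97)
    T=Q[(z>zt-.006)]
    r=cv2.minAreaRect((T[:,:2]*1000).astype(np.float32))
    print(nm,n,len(Q),'ztop',zt,z.max(),'toprect',r, len(T))
    # plate
    K=P[m&(P[...,2]>.003)&(P[...,2]<.010)]
    if len(K)>50:
        r=cv2.minAreaRect((K[:,:2]*1000).astype(np.float32)); print('  plate',r,len(K))
E
```

```text
A scene 365 ztop 0.10919423814101212 0.11066897449469182 toprect ((527.9834594726562, 203.03038024902344), (58.66547393798828, 15.354493141174316), 3.8604700565338135) 137
  plate ((539.4274291992188, 198.74322509765625), (206.6903533935547, 188.53839111328125), 81.60196685791016) 1294
A side 708 ztop 0.10940215830997924 0.11091564238488655 toprect ((524.1251220703125, 202.71640014648438), (59.45625686645508, 15.259422302246094), 3.508535623550415) 223
  plate ((529.4658203125, 208.46536254882812), (203.25103759765625, 179.50733947753906), 46.22747802734375) 2115
A wrist few
B scene 417 ztop 0.09913378587680093 0.10084255460178371 toprect ((490.5575256347656, -170.73672485351562), (16.39849853515625, 59.113285064697266), 8.006844520568848) 173
  plate ((496.9362487792969, -165.94610595703125), (197.69508361816406, 189.3878173828125), 41.622554779052734) 1367
B side 202 ztop 0.10024865821238783 0.10103325054831064 toprect ((488.4282531738281, -169.65768432617188), (13.039074897766113, 60.0115852355957), 8.620159149169922) 83
  plate ((497.7860107421875, -166.85704040527344), (203.74395751953125, 194.79078674316406), 81.37494659423828) 946
B wrist 1003 ztop 0.1004242691546164 0.10116759982161894 toprect ((490.7723083496094, -171.0199737548828), (13.598180770874023, 59.88029479980469), 8.150162696838379) 540
  plate ((489.4316711425781, -160.45114135742188), (201.6563720703125, 204.97984313964844), 46.02800369262695) 2987
```

```bash
python3 - <<'E'
import cv2
a=cv2.imread('pics/scene0.png');b=cv2.imread('pics/side0.png')
A=cv2.resize(a[140:230,340:430],(400,400),interpolation=cv2.INTER_CUBIC)
B=cv2.resize(b[210:310,220:330],(400,400),interpolation=cv2.INTER_CUBIC)
cv2.imwrite('pics/crop0.png',cv2.hconcat([A,B]))
E
```

```text
(no output)
```

View pics/crop0.png

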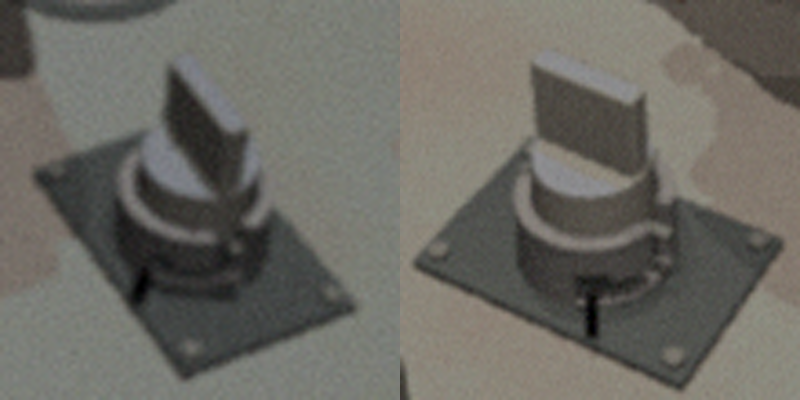

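Cap A, centre about (0.526, 0.203), has its bar top at 0.109, so it is sprung up and unlocked. Cap B's top at 0.100 means it is locked. The tool axes are x → world +y, y → world +x, z → down. I'll move partway first for a wrist close-up of the plate angle.

```bash
python3 -m creep '{"hand":[85,85,85,85,85],"delta_pos":[[0.03,-0.0125,0],[0.03,-0.0125,0],[0.03,-0.0125,0],[0.03,-0.0125,0],[0.03,-0.0125,0]],"turn":[0,0,0,0,0]}' 70
python3 -m creep '{"hand":[85,85,85,85,85],"delta_pos":[[0,0,0],[0,0,0],[0,0,0],[0,0,0],[0,0,0]],"turn":[0,0,0,0,0]}'
python3 - <<'E'
from h import *
c=cam('wrist'); save(c,'w1'); P=cloud(c); np.savez('/tmp/w1.npz',P=P,px=c['pixels'])
print(env.get_state()['tcp_pos'],env.pinpoint('wrist','cap_grip')[:3])
cx,cy=.526,.203
Q=P[(np.hypot(P[...,0]-cx,P[...,1]-cy)<.11)&(P[...,2]>.1)&(P[...,2]<.12)]
r=cv2.minAreaRect((Q[:,:2]*1000).astype(np.float32)); print(r,np.median(Q[:,2]),len(Q))
E
```

```text
clock: 0.87
tcp_pos: [0.5245, 0.1209, 0.2424]
orientation: [0.0, 0.707, 0.707, 0.0]
wrist_force: [0.8, 0.5, -0.6]
finger_gap: 0.0852
clock: 1.28
tcp_pos: [0.5255, 0.1191, 0.2422]
orientation: [0.0, 0.708, 0.707, -0.0]
wrist_force: [-0.4, -0.9, -0.5]
finger_gap: 0.0851
[0.52544844 0.11913592 0.24220261] [{'location': [255.5, 167.7], 'score': 0.9}, {'location': [103.9, 319.3], 'score': 0.82}, {'location': [303.7, 472.6], 'score': 0.61}]
((526.2849731445312, 203.21034240722656), (59.90467071533203, 13.99110221862793), 3.95858097076416) 0.10920320631759742 1172
```

View pics/w1.png

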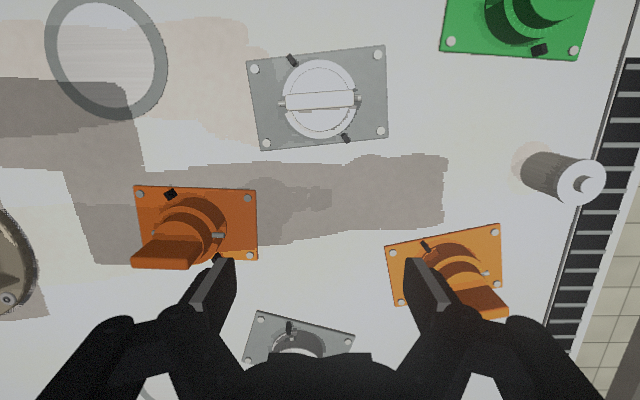

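The wrist picture shows the unlocked cap centred at px (320,100), with its bar along the plate's long sides. The ribs are at (293,60) and (346,138), a clockwise turn from the bar. I'll take the plate angle from its corners.

```bash
python3 - <<'E'
import numpy as np,cv2
d=np.load('/tmp/w1.npz');P=d['P']
px=cv2.cvtColor(d['px'],cv2.COLOR_RGB2HSV)
cx,cy=.5263,.2032
m=(abs(P[...,2]-.006)<.004)&(np.hypot(P[...,0]-cx,P[...,1]-cy)<.11)
g=d['px'].astype(int).sum(-1)
# plate grey vs deck brighter: print samples
print(d['px'][70,270],d['px'][30,300],d['px'][60,420])
mm=(m&(g<np.median(g[65:75,265:275])+50)).astype(np.uint8)
mm=cv2.morphologyEx(mm,cv2.MORPH_OPEN,np.ones((5,5)))
n,l,s,c=cv2.connectedComponentsWithStats(mm); k=1+np.argmax(s[1:,4])
Q=P[l==k]; r=cv2.minAreaRect((Q[:,:2]*1000).astype(np.float32)); print(r,s[k])
for (u,v) in [(248,61),(383,46),(387,136),(263,149),(293,60),(346,138)]: print(u,v,P[v,u])
a=P[60,293]-P[138,346]; print(np.degrees(np.arctan2(a[1],a[0])))
E
```

```text
[140 143 141] [187 189 186] [189 191 190]
((555.636962890625, 206.6785125732422), (102.49983978271484, 105.75028228759766), 7.147276401519775) [ 295   46   93   96 3575]
248 61 [0.44481374 0.24602865 0.00522677]
383 46 [0.59790129 0.26099427 0.00719727]
387 136 [0.60936875 0.16167127 0.00757728]
263 149 [0.45608397 0.14580887 0.00661279]
293 60 [0.4979565  0.24452997 0.02537284]
346 138 [0.52606085 0.20205191 0.37535345]
123.4894365839385
```

The plate's long sides lie at about 6° and the bar at 4°, centred on (0.5263, 0.2032). The locked direction is about -54.5°, so roughly 58° clockwise. I'll centre over the cap, then turn -94°.

```bash
python3 -m creep '{"hand":[85,85,85,85,85],"delta_pos":[[0.035,0.001,0],[0.035,0,0],[0.035,0,0],[0,0,0.02],[0,0,0.02]],"turn":[0,0,0,-0.94,-0.94]}'
python3 -m creep '{"hand":[85,85,85,85,85],"delta_pos":[[0,0,0],[0,0,0],[0,0,0.02],[0,0,0.02],[0,0,0.02]],"turn":[-0.94,-0.94,-0.94,-0.94,-0.94]}'
python3 -m creep '{"hand":[85,85,85,85,85],"delta_pos":[[0,0,0],[0,0,0],[0,0,0],[0,0,0],[0,0,0]],"turn":[-0.94,-0.94,-0.94,-0.94,-0.94]}'
python3 -m creep '{"hand":[85,85,85,85,85],"delta_pos":[[0,0,0],[0,0,0],[0,0,0],[0,0,0],[0,0,0]],"turn":[-0.94,-0.94,-0.94,-0.94,-0.94]}'
python3 -m creep '{"hand":[85,85,85,85,85],"delta_pos":[[0,0,0],[0,0,0],[0,0,0],[0,0,0],[0,0,0]],"turn":[-0.94,-0.94,-0.94,0,0]}'
python3 - <<'E'
from h import *
s=env.get_state(); M=rot(s['orientation']); print(s['tcp_pos'],s['joint_pos']); print(M.round(4)); print('jaw ang',np.degrees(np.arctan2(M[1,1],M[0,1])))
e=np.array([.5263,.2032,.140])-s['tcp_pos']; print(M.T@e)
E
```

```text
clock: 1.8
tcp_pos: [0.5269, 0.2053, 0.2108]
orientation: [0.001, 0.645, 0.764, 0.001]
wrist_force: [0.2, -0.1, 0.0]
finger_gap: 0.0851
clock: 2.22
tcp_pos: [0.5264, 0.2035, 0.1619]
orientation: [0.0, 0.477, 0.879, 0.0]
wrist_force: [0.4, 0.4, 0.7]
finger_gap: 0.085
clock: 2.63
tcp_pos: [0.5262, 0.2034, 0.1621]
orientation: [-0.0, 0.288, 0.958, -0.0]
wrist_force: [0.2, 1.2, 0.3]
finger_gap: 0.0851
clock: 3.05
tcp_pos: [0.5262, 0.2034, 0.1622]
orientation: [0.0, 0.086, 0.996, -0.0]
wrist_force: [-0.3, 0.7, 0.2]
finger_gap: 0.0852
clock: 3.47
tcp_pos: [0.5261, 0.2036, 0.1622]
orientation: [-0.0, -0.033, 0.999, -0.0]
wrist_force: [-0.6, -0.4, 0.1]
finger_gap: 0.0847
[0.52608328 0.20356942 0.16221121] [ 2.26939616e-01  3.27662291e-01 -1.32917277e-01  1.11024682e+00
 -5.94193842e-05  1.60163684e-01]
[[-9.978e-01 -6.670e-02 -0.000e+00]
 [-6.670e-02  9.978e-01 -1.000e-04]
 [ 0.000e+00 -1.000e-04 -1.000e+00]]
jaw ang 93.82597918147401
[-0.00019204 -0.00038164  0.02221123]
```

Centred within 0.5 mm and aligned. I'll descend 80 mm to TCP z of about 0.082 and close.

```bash
python3 -m creep '{"hand":[85,85,85,85,85],"delta_pos":[[0,0,0.02],[0,0,0.02],[0,0,0.02],[0,0,0.02],[0,0,0.02]],"turn":[0,0,0,0,0]}'
python3 -m creep '{"hand":[10,10,10,10,10],"delta_pos":[[0,0,0],[0,0,0],[0,0,0],[0,0,0],[0,0,0]],"turn":[0,0,0,0,0]}' 70
python3 -m creep '{"hand":[5,5,5,5,5],"delta_pos":[[0,0,0],[0,0,0],[0,0,0],[0,0,0],[0,0,0]],"turn":[0,0,0,0,0]}'
python3 -m creep '{"hand":[5,5,5,5,5],"delta_pos":[[0,0,0],[0,0,0],[0,0,0],[0,0,0],[0,0,0]],"turn":[0,0,0,0,0]}'
python3 - <<'E'
from h import *
for n in ['side','scene']:
    c=cam(n); save(c,n+'2')
a=cv2.imread('pics/scene2.png');b=cv2.imread('pics/side2.png')
cv2.imwrite('pics/crop2.png',cv2.hconcat([cv2.resize(a[120:240,320:440],(400,400)),cv2.resize(b[190:310,215:335],(400,400))]))
E
```

```text
clock: 3.88
tcp_pos: [0.526, 0.2038, 0.0816]
orientation: [0.0, -0.034, 0.999, 0.0]
wrist_force: [0.2, -0.5, -0.1]
finger_gap: 0.0851
clock: 4.3
tcp_pos: [0.5268, 0.2042, 0.0835]
orientation: [0.001, -0.035, 0.999, 0.0]
wrist_force: [-0.4, -0.0, -0.2]
finger_gap: 0.0251
clock: 4.72
tcp_pos: [0.5267, 0.203, 0.0831]
orientation: [0.001, -0.034, 0.999, -0.001]
wrist_force: [0.7, -5.2, 2.0]
finger_gap: 0.0134
clock: 5.13
tcp_pos: [0.5267, 0.203, 0.0831]
orientation: [0.001, -0.034, 0.999, -0.001]
wrist_force: [1.0, -5.0, 2.2]
finger_gap: 0.0132
```

View pics/crop2.png

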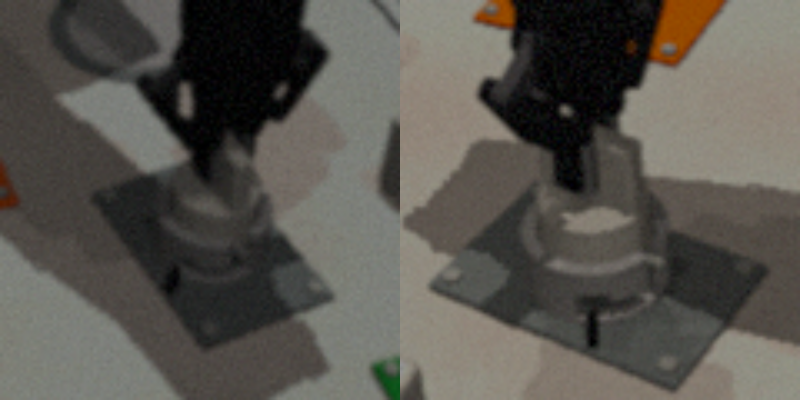

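Gripped: gap 13 mm, pads on the bar. I'll push down about 19 mm.

```bash
python3 -m creep '{"hand":[5,5,5,5,5],"delta_pos":[[0,0,0.0048],[0,0,0.0048],[0,0,0.0048],[0,0,0.0048],[0,0,0.0048]],"turn":[0,0,0,0,0]}' 80
python3 -m creep '{"hand":[5,5,5,5,5],"delta_pos":[[0,0,0],[0,0,0],[0,0,0],[0,0,0],[0,0,0]],"turn":[0,0,0,0,0]}'
python3 - <<'E'
from h import *
s=env.get_state(); print(s['tcp_pos'],s['wrist_force'],s['ft_torque'])
c=cam('side'); P=cloud(c); save(c,'side3')
Q=P[(np.hypot(P[...,0]-.526,P[...,1]-.203)<.032)&(P[...,2]<.062)&(P[...,2]>.03)]
h,e=np.histogram(Q[:,2],bins=np.arange(.03,.064,.002)); print(list(zip(e.round(3),h)))
cv2.imwrite('pics/crop3.png',cv2.resize(cv2.imread('pics/side3.png')[190:310,215:335],(600,600)))
E
```

```text
clock: 5.65
tcp_pos: [0.5268, 0.203, 0.0645]
orientation: [0.001, -0.034, 0.999, -0.001]
wrist_force: [-1.4, -6.2, 9.2]
finger_gap: 0.0132
clock: 6.07
tcp_pos: [0.5267, 0.203, 0.0648]
orientation: [0.001, -0.034, 0.999, -0.001]
wrist_force: [-1.6, -6.1, 6.9]
finger_gap: 0.0131
[0.52673866 0.20298357 0.06475943] [-1.64820795 -6.05195299  6.91560109] [-1.06418181  0.26937547  0.04436481]
[(np.float64(0.03), np.int64(2)), (np.float64(0.032), np.int64(3)), (np.float64(0.034), np.int64(4)), (np.float64(0.036), np.int64(5)), (np.float64(0.038), np.int64(6)), (np.float64(0.04), np.int64(23)), (np.float64(0.042), np.int64(46)), (np.float64(0.044), np.int64(174)), (np.float64(0.046), np.int64(89)), (np.float64(0.048), np.int64(16)), (np.float64(0.05), np.int64(18)), (np.float64(0.052), np.int64(14)), (np.float64(0.054), np.int64(19)), (np.float64(0.056), np.int64(19)), (np.float64(0.058), np.int64(20)), (np.float64(0.06), np.int64(20))]
```

View pics/crop3.png

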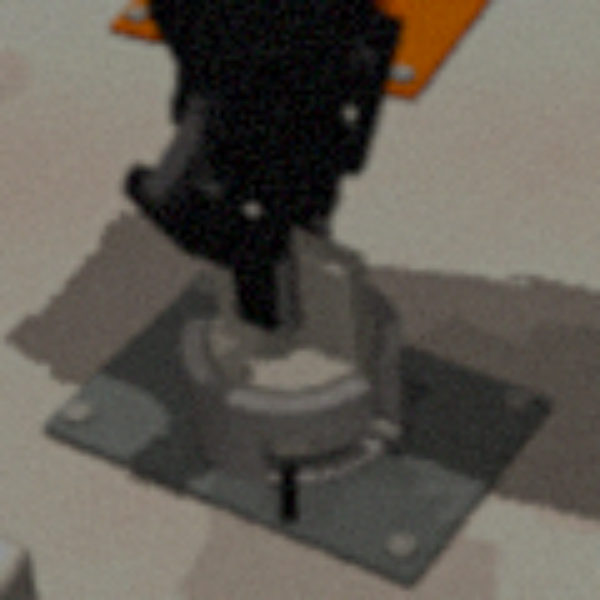

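Cap top is at about 0.045 and the TCP dropped 18.4 mm, so it is past 16 mm. I'll press a touch more and turn clockwise 58°.

```bash
python3 -m creep '{"hand":[5,5,5,5,5],"delta_pos":[[0,0,0.001],[0,0,0],[0,0,0],[0,0,0],[0,0,0]],"turn":[0,0.8,0.8,0.8,0.8]}'
python3 -m creep '{"hand":[5,5,5,5,5],"delta_pos":[[0,0,0],[0,0,0],[0,0,0],[0,0,0],[0,0,0]],"turn":[0.8,0.8,0.8,0.8,0.8]}'
python3 -m creep '{"hand":[5,5,5,5,5],"delta_pos":[[0,0,0],[0,0,0],[0,0,0],[0,0,0],[0,0,0]],"turn":[0.8,0.8,0.8,0.8,0.8]}'
python3 -m creep '{"hand":[5,5,5,5,5],"delta_pos":[[0,0,0],[0,0,0],[0,0,0],[0,0,0],[0,0,0]],"turn":[0.4,0,0,0,0]}'
python3 - <<'E'
from h import *
s=env.get_state(); M=rot(s['orientation']);print('jaw ang',np.degrees(np.arctan2(M[1,1],M[0,1])),s['tcp_pos'],s['wrist_force'],s['ft_torque'])
c=cam('side'); save(c,'side4');P=cloud(c)
Q=P[(np.hypot(P[...,0]-.526,P[...,1]-.203)<.038)&(P[...,2]<.1)&(P[...,2]>.03)]
h,e=np.histogram(Q[:,2],bins=np.arange(.03,.1,.002)); print(dict(zip(e.round(3).tolist(),h.tolist())))
c=cam('scene'); save(c,'scene4')
a=cv2.imread('pics/scene4.png');b=cv2.imread('pics/side4.png')
cv2.imwrite('pics/crop4.png',cv2.hconcat([cv2.resize(a[120:240,320:440],(400,400)),cv2.resize(b[190:310,215:335],(400,400))]))
E
```

```text
clock: 6.53
tcp_pos: [0.5268, 0.2027, 0.064]
orientation: [0.001, 0.107, 0.994, -0.001]
wrist_force: [-1.4, -6.3, 8.7]
finger_gap: 0.0132
clock: 6.95
tcp_pos: [0.5267, 0.2023, 0.0639]
orientation: [0.002, 0.278, 0.961, -0.001]
wrist_force: [-1.6, -8.4, 8.4]
finger_gap: 0.0129
clock: 7.37
tcp_pos: [0.5265, 0.2019, 0.0639]
orientation: [0.002, 0.441, 0.898, -0.001]
wrist_force: [-1.6, -8.6, 8.3]
finger_gap: 0.013
clock: 7.78
tcp_pos: [0.5265, 0.2019, 0.0638]
orientation: [0.002, 0.455, 0.891, -0.001]
wrist_force: [-2.2, -7.8, 8.9]
finger_gap: 0.0129
jaw ang 35.8988517544999 [0.52648686 0.20186295 0.06382462] [-2.18368291 -7.84404103  8.8958378 ] [-1.91293569  0.29324036  0.01130061]
{0.03: 5, 0.032: 6, 0.034: 8, 0.036: 13, 0.038: 13, 0.04: 64, 0.042: 222, 0.044: 245, 0.046: 28, 0.048: 8, 0.05: 7, 0.052: 8, 0.054: 11, 0.056: 11, 0.058: 11, 0.06: 17, 0.062: 21, 0.064: 17, 0.066: 26, 0.068: 19, 0.07: 19, 0.072: 23, 0.074: 20, 0.076: 17, 0.078: 27, 0.08: 19, 0.082: 21, 0.084: 24, 0.086: 63, 0.088: 114, 0.09: 26, 0.092: 9, 0.094: 18, 0.096: 20}
```

View pics/crop4.png

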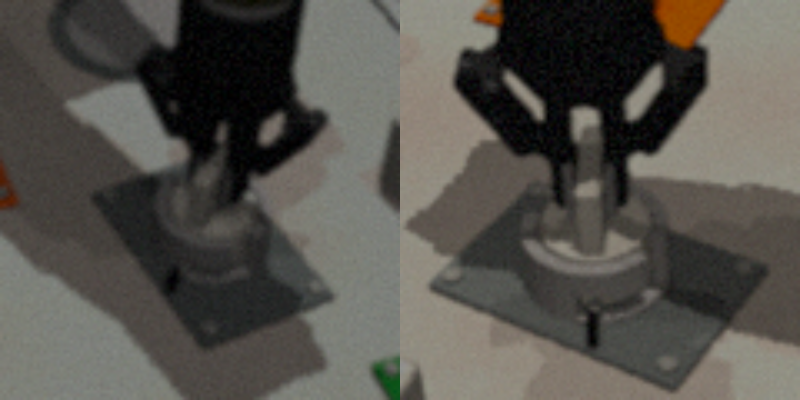

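The handle is at -54°, lined up with the front rib. I'll ease it up about 9 mm into the notch and then open.

```bash
python3 -m creep '{"hand":[5,5,5,5,5],"delta_pos":[[0,0,-0.0023],[0,0,-0.0023],[0,0,-0.0023],[0,0,-0.0023],[0,0,-0.0023]],"turn":[0,0,0,0,0]}'
python3 -m creep '{"hand":[5,5,5,30,60],"delta_pos":[[0,0,0],[0,0,0],[0,0,0],[0,0,0],[0,0,0]],"turn":[0,0,0,0,0]}'
python3 -m creep '{"hand":[85,85,85,85,85],"delta_pos":[[0,0,0],[0,0,0],[0,0,0],[0,0,0],[0,0,0]],"turn":[0,0,0,0,0]}'
python3 -m creep '{"hand":[85,85,85,85,85],"delta_pos":[[0,0,-0.03],[0,0,-0.03],[0,0,-0.03],[0,0,-0.03],[0,0,-0.03]],"turn":[0,0,0,0,0]}'
python3 -m creep '{"hand":[85,85,85,85,85],"delta_pos":[[-0.03,0,-0.01],[-0.03,0,0],[-0.03,0,0],[0,0,0],[0,0,0]],"turn":[0,0,0,0,0]}'
python3 - <<'E'
from h import *
ims=[]
for n in ['scene','side','wrist']:
    c=cam(n); save(c,n+'5'); P=cloud(c); ims.append(c['pixels'][...,::-1])
    for nm,cx,cy in [('A',.526,.203),('B',.4905,-.171)]:
        Q=P[(np.hypot(P[...,0]-cx,P[...,1]-cy)<.045)&(P[...,2]>.075)&(P[...,2]<.12)]
        if len(Q)<30: print(n,nm,'few');continue
        zt=np.percentile(Q[:,2],97);T=Q[Q[:,2]>zt-.005]
        print(n,nm,zt,cv2.minAreaRect((T[:,:2]*1000).astype(np.float32)),len(T))
cv2.imwrite('pics/crop5.png',cv2.hconcat([cv2.resize(ims[0][120:240,320:440],(400,400)),cv2.resize(ims[1][190:310,215:335],(400,400))]))
E
```

```text
clock: 8.3
tcp_pos: [0.5265, 0.2019, 0.0728]
orientation: [0.002, 0.455, 0.891, -0.001]
wrist_force: [-0.6, -8.7, 4.4]
finger_gap: 0.0127
clock: 8.72
tcp_pos: [0.5261, 0.2042, 0.072]
orientation: [0.0, 0.454, 0.891, 0.001]
wrist_force: [-0.1, 0.4, -0.1]
finger_gap: 0.0363
clock: 9.13
tcp_pos: [0.5258, 0.2042, 0.0714]
orientation: [-0.0, 0.454, 0.891, 0.0]
wrist_force: [0.4, -0.1, 0.2]
finger_gap: 0.0849
clock: 9.55
tcp_pos: [0.5256, 0.204, 0.1926]
orientation: [-0.0, 0.454, 0.891, -0.0]
wrist_force: [0.1, 0.6, 0.0]
finger_gap: 0.0848
clock: 9.97
tcp_pos: [0.5686, 0.1449, 0.1992]
orientation: [-0.0, 0.455, 0.891, 0.0]
wrist_force: [-0.1, -0.4, -0.1]
finger_gap: 0.0848
scene A 0.09995544231369845 ((528.181640625, 202.4708251953125), (15.155829429626465, 60.18137741088867), 35.530433654785156) 116
scene B 0.09948333147190742 ((491.04730224609375, -170.4329833984375), (16.905073165893555, 58.08008575439453), 8.71880054473877) 158
side A 0.09977489098635846 ((524.5923461914062, 202.8975830078125), (13.759099960327148, 59.83919906616211), 35.934329986572266) 179
side B 0.10005805825324313 ((488.6107177734375, -171.61158752441406), (13.74533748626709, 59.60558319091797), 7.261821746826172) 78
wrist A 0.10083120044659304 ((526.1364135742188, 203.1395263671875), (13.660284996032715, 59.460514068603516), 36.46308517456055) 1446
wrist B few
```

View pics/crop5.png

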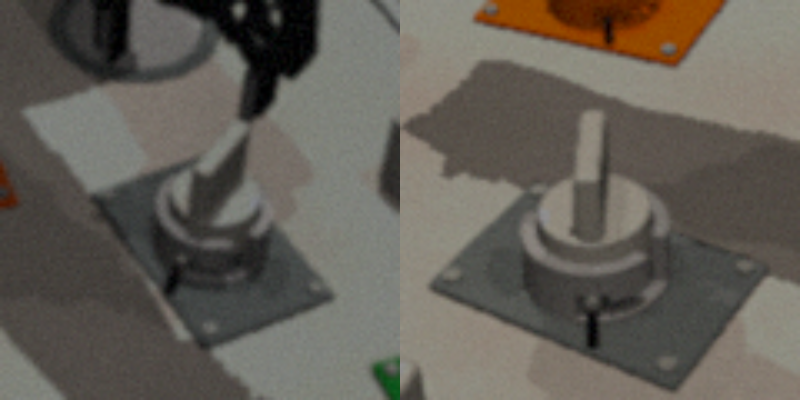

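View pics/wrist5.png

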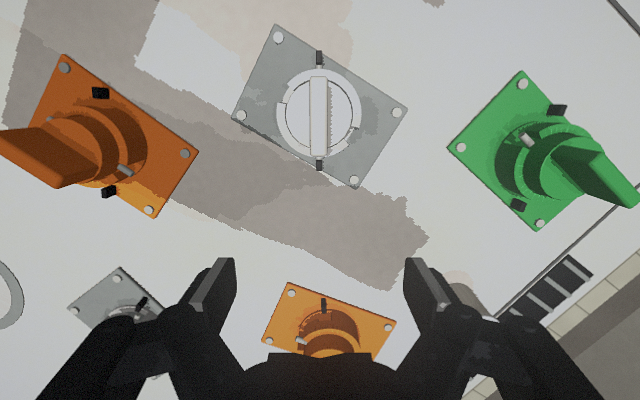

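The bar top stands at 0.100, level with the locked spare. In the wrist view the handle at (319,115) points at both ribs, (319,57) and (319,165). The gripper is clear, so I'll hand in.

```bash
python3 -c "
from workcell import env
print(env.get_state()['clock']); print(env.hand_in())"
```

```text
10.1167
the job is handed in; nothing more can be done
None
```

The unlocked cap is now locked, and the job was handed in at 10.1 s on the robot's clock. I gripped its bar, pushed the cap down about 19 mm, turned it 58° clockwise, eased it up into its notch, let go and moved clear.

- **Locked height:** the top of its bar stands at about 0.100 m, level with the other, already locked cap. It was 0.109 m while sprung up.
- **Direction:** the handle lies at -54°, against about -54.5° wanted. In the last wrist picture it points straight at both black ribs.
- **Other cap:** it was not touched, and it measures the same place, height and angle as before to within about 2 mm and 1.5°.
- **Forces and contact:** at the end of each move the wrist force was about 12 N or less, and at the end the gripper was touching nothing.

No check failed. The final readings from the scene and side cameras put the cap centre about 2 mm to either side of the wrist camera's reading, in line with the stated calibration error.

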